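# Flux vial from the rack to the soldering holder

### The job

Take the amber vial with the red cap out of the white rack and stand it in the empty round metal holder, upright and fully down on the holder's floor. Lower it in gently rather than dropping it, let go, and leave the blue-capped and yellow-capped vials in their places in the rack.

Things in the scene. Friction and masses are not known exactly. Their poses are not given: they have to be found in the camera images.
- flux_vial_mid (a point): Centre (half-way up) of the vial to move: amber glass, 26 mm in diameter, 100 mm tall, about 60 g, foot bevelled 3 mm, RED cap on its top 24 mm. z: up its axis. It stands loosely in a rack well, its upper 66 mm sticking out: grip it 25 to 30 mm above this point. The other vials stand in the same straight row, at 60, 120 or 180 mm; close the gripper across the row.
- holder_mouth (a point): Centre of the mouth of the empty holder, z up: an aluminium cup with flared mouth on a dark disc 84 mm wide, fixed to the bench. Rim 50 mm above the bench, 66 mm across outside, about 58 inside; the funnel narrows over 20 mm of height to a straight bore 33 mm wide with a flat floor 42 mm below this point. A seated vial's centre is 8 mm above this point.
- blue_vial_mid (a point): Centre (half-way up) of a bystander vial, same size and amber glass, with a BLUE cap; z up. The rack that holds all three vials is a white block fixed to the bench, 70 x 250 mm and 42 mm high, with four wells in one row along its length, 60 mm apart, each 33 mm wide and 34 mm deep (floor 8 mm above the bench); one well is empty.
- yellow_vial_mid (a point): Centre (half-way up) of a bystander vial in the same rack, same size and amber glass, with a YELLOW cap; z up.
There are look-alikes about, which are no part of the job. Leave any pink or purple look-alike of the part that bears flux_vial_mid alone.

How it is judged:
By the outcome, as a careful person would: the job done as asked, in the order asked, and still so for the second after the job is handed in, with the robot touching nothing.
It also fails if it takes over 35 s, if anything falls off the work surface, if the arm or the gripper's body presses on something with over 40 N, if the wrist force passes 120 N, or if a joint passes its speed limit or range.

### The arm

A 6-joint arm with a two-finger parallel gripper is mounted at the origin on the work surface. World frame = base frame: x ahead of the robot, y to its left, z up, the work surface at z = 0. Lengths are in m, angles in rad, forces in N, time in s.
With the tool pointing down it reaches from about 0.35 to 0.925 m from the base axis. Payload 6.4 kg.
Tool frame: the origin (TCP) lies at the very end of the fingers, on their centre line; the grasp point (between the pads) lies tcp_to_grasp behind it (tcp_to_grasp is the distance from the TCP to the grasp point, in m); z points along the fingers, y is the line along which they close (so a half turn about z gives the same grasp; the last joint's range is limited). The gripper opens to 94 mm and grips with 3 to 60 N. Pads are 16 mm wide; open, the fingers measure 119 mm over their backs; the gripper's body (75 mm by 177 mm) begins 78 mm behind the grasp point.
Start: joints at [-1.434, 0.245, 1.558, -0, 1.339, -0.174], TCP at [0.199, -0.619, 0.205] pointing down, gripper open.
Joint ranges: [-3.13, 3.13], [-1.02, 2.26], [0.13, 2.54], [-0.95, 4.09], [0.21, 2.88], [-2.74, 2.74]. Speed limits (rad/s): [2.57, 2.57, 3.14, 3.14, 3.14, 3.14].

### API

Orientations are given as a unit quaternion [x, y, z, w].
In Python, from cell import * gives the robot as it stands.
- The arm moves only by the tool carry_out, never from a script. Its argument "increments" is a list of rows, each a list of 3 entries, a list of its own where there are three numbers: the shift along the tool's x, y, z in m, then the turn, a rotation vector about the tool's x, y, z in rad, then the finger opening in m, from 0 to 0.094. A call has 1 to 5 rows; each row is the pose to reach, as a shift and turn from the pose commanded when the call began, along the tool's axes at that moment; what a row does not reach only later rows make up. A row lasts 1/10 s, in which the tool goes at most 50 mm and 8.59 degrees, less where a joint would pass 70% of its speed; a pose out of reach is approached as far as the arm can. A call with a gripper value outside its range is refused whole. The fingers move at their own pace and stop on an object; the grip force is fixed at half the most. Time passes only in rows, so rows that repeat a pose let the fingers close. It gives the time, the measured TCP pose, the force, the opening and the grip force at its end, in the units of the state.
- get_state(): the state, without advancing time (a new reading comes with each control period).
- snapshot(name): name is "side" or "top"; returns (picture, depth): 400x640x3 uint8, red, green, blue; 400x640 float32, m along the optical axis (not along the pixel's ray), 0 where there is no reading.
- camera_info(name): a dict with "fx", "fy", "cx", "cy" (pixels), "world_to_cam" (4x4, takes a point from world to camera coordinates). Camera axes: x right, y down, z forward; pixel columns grow to the right and rows downward; lengths in m; the calibration is good to about 2 mm. A picture is of the moment at which its call begins. camera_info takes no time and is no camera call.
- sign_off(): hands the job in; it is judged then, once.
Trained networks look in the newest picture that a camera, given by its name, has taken for a name from the list of things; names that differ only in an ending like _2 or _b are one class to them, and where a whole thing is asked for, a point or a joint stands for the part that bears it (a point fixed in the world has none). Each returns a list of dicts, best first, with "score" (0 to 1); they miss things now and then, are a little off and sometimes report something else, mostly with a low value. They report only what shows in the picture. A call takes as long as a camera call. They do not tell look-alikes from the thing itself.
- cut_out(camera, query): "mask" (400x640 bool, what is visible of it) and "centre" ([column, row] in pixels, amid what is visible of it).
The state is a dict: "clock": time; "q": joint angles; "joint_vel": joint speeds; "joint_torque": joint torques, N m; "eef_pos": TCP position; "ee_rot": TCP orientation; "contact_force": force on the tool from outside, world axes, zero at the start; "torque": the same for the moment, N m; "grip_width": finger opening in m; "grasp_force": force on a finger pad.
Only numpy, scipy, OpenCV 4.12 (cv2) and the standard library are available. Lean on these libraries where they do the work, as an engineer would, in place of code of your own. Each camera call takes 0.05 s, during which the arm holds its last target. There are 200 camera calls.

## Working session

There is one attempt and no reset: what is moved stays moved. The work goes in short steps, Python scripts to look and compute and a tool call to move; the robot and the scene stay as the last step left them, time stands still between calls to the robot, and variables do not carry over. Pictures are saved under pics/ and viewed, at most 10 in all, crops included, and the job is handed in when it is done.

Besides the shell and the picture viewer there is one more tool, called as name(argument=value, ...), one argument or row to a line, values as JSON. carry_out: Moves the arm, as the interface text tells. Its arguments: {"type":"object","properties":{"increments":{"type":"array"}},"required":["increments"]}

```bash
mkdir -p pics; python3 - <<'E'
from cell import *
import cv2, numpy as np
for n in ("top","side"):
    p,d=snapshot(n); cv2.imwrite(f"pics/{n}0.png",p[:,:,::-1]); np.save(f"{n}d.npy",d); np.save(f"{n}p.npy",p)
    print(n,camera_info(n))
s=get_state(); print(s); 
try: print(tcp_to_grasp)
except Exception as e: print(e)
E
```

```text
top {'fx': 409.78925437287734, 'fy': 409.78925437287734, 'cx': 310.58595081987255, 'cy': 203.29848589195913, 'world_to_cam': array([[-0.02557183, -0.99958362,  0.01336688, -0.01936279],
       [-0.98234704,  0.02264773, -0.1856916 ,  0.52699425],
       [ 0.18531155, -0.01787939, -0.98251715,  0.79822171],
       [ 0.        ,  0.        ,  0.        ,  1.        ]])}
side {'fx': 368.38155148756374, 'fy': 368.38155148756374, 'cx': 321.2403604598496, 'cy': 199.43807324655563, 'world_to_cam': array([[ 0.9761097 , -0.21698954,  0.01119775, -0.49602526],
       [-0.09596472, -0.47678029, -0.87376846,  0.0954364 ],
       [ 0.19493748,  0.85181928, -0.48621321,  0.65774751],
       [ 0.        ,  0.        ,  0.        ,  1.        ]])}
{'clock': 0.1, 'q': array([-1.43412170e+00,  2.45716170e-01,  1.55885240e+00,  1.50334759e-05,
        1.33873322e+00, -1.74097888e-01]), 'joint_vel': array([-0.00084783, -0.00073711, -0.00254596, -0.00055925,  0.00059877,
       -0.00094177]), 'joint_torque': array([ 2.56938292e-04, -4.16912770e+01, -3.15525162e+01,  6.85859844e-02,
        3.09833488e-02, -6.77580965e-05]), 'eef_pos': array([ 0.19870348, -0.61832426,  0.20449487]), 'ee_rot': array([ 9.87951734e-01,  1.54759945e-01,  2.33018993e-05, -8.54280967e-04]), 'contact_force': array([ 0.24522176, -0.10415119,  0.16024208]), 'torque': array([-0.01121873, -0.04218346, -0.06732645]), 'grasp_force': 0.0, 'grip_width': 0.09435376002337027}
0.0188
```

View pics/top0.png

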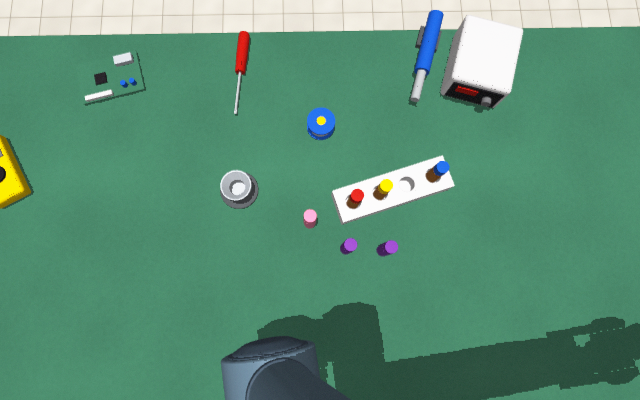

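View pics/side0.png

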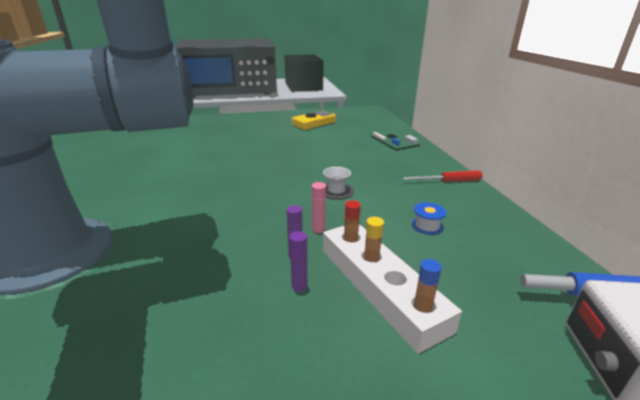

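The top view shows the red cap at (357,197), yellow (386,187), blue (442,168), the holder at (238,187), the pink look-alike at (310,217) and purple ones at (349,245) and (390,247). The side view agrees: red at (352,210), holder at (337,180).

```bash
cat > h.py <<'E'
import cv2, numpy as np
from cell import *
def cloud(n,d):
    c=camera_info(n); v,u=np.mgrid[:400,:640]
    P=np.stack([(u-c['cx'])/c['fx']*d,(v-c['cy'])/c['fy']*d,d],-1); T=np.linalg.inv(c['world_to_cam'])
    W=P@T[:3,:3].T+T[:3,3]; W[d==0]=np.nan; return W
HUE={'red':[(0,6),(174,180)],'yellow':[(22,34)],'blue':[(105,125)],'pink':[(165,177)],'purple':[(130,150)]}
def mask(p,col):
    h=cv2.cvtColor(p,cv2.COLOR_RGB2HSV); m=np.zeros(p.shape[:2],bool)
    for a,b in HUE[col]: m|=(h[...,0]>=a)&(h[...,0]<=b)&(h[...,1]>(90 if col=='pink' else 150))&(h[...,2]>60)
    return m
E
python3 - <<'E'
from h import *
np.set_printoptions(precision=4,suppress=True)
win={'top':{'red':(335,180,372,215),'yellow':(370,170,400,205),'blue':(425,155,455,185),'pink':(295,200,325,232),'purple':(335,230,402,260)},
'side':{'red':(340,195,365,245),'yellow':(360,210,390,262),'blue':(412,255,445,315)}}
for n in win:
    d=np.load(n+'d.npy');p=np.load(n+'p.npy');W=cloud(n,d)
    for c,(a,b,e,f) in win[n].items():
        m=np.zeros(d.shape,bool);m[b:f,a:e]=1
        m&=(mask(p,c) if c!='pink' else np.ones_like(m))&np.isfinite(W[...,0])&(W[...,2]>.05)
        q=W[m]; 
        if not len(q): print(n,c,'none');continue
        zt=np.percentile(q[:,2],95); t=q[q[:,2]>zt-.006]
        print(n,c,m.sum(),'ztop',zt,'mid',(t[:,:2].min(0)+t[:,:2].max(0))/2,'mean',t.mean(0),'ext',np.ptp(t[:,:2],axis=0), 'allmean',q.mean(0))
# top only: holder rim, rack corners
    if n=='top':
        m=np.zeros(d.shape,bool);m[160:215,210:268]=1
        q=W[m&(W[...,2]>.044)&(W[...,2]<.06)]; c,r=cv2.minEnclosingCircle(q[:,:2].astype('f4')); print('holder',c,r,q.mean(0),len(q))
        m[:]=0;m[145:230,320:465]=1
        q=W[m&(W[...,2]>.036)&(W[...,2]<.048)&(p.min(-1)>150)]; print('rack',cv2.minAreaRect(q[:,:2].astype('f4')),q[:,2].mean())
for n in ('top','side'):
    for k in ('flux_vial_mid','holder_mouth'):
        snapshot(n)
        for o in cut_out(n,k): print(n,k,o['score'],o['centre'])
E
```

```text
top red 154 ztop 0.10972384579222451 mid [ 0.5298 -0.1213] mean [ 0.5295 -0.121   0.1077] ext [0.0243 0.0235] allmean [ 0.5286 -0.1204  0.106 ]
top yellow 153 ztop 0.10995359531661526 mid [ 0.5479 -0.1787] mean [ 0.548  -0.1785  0.1077] ext [0.0258 0.0238] allmean [ 0.5468 -0.1775  0.106 ]
top blue 160 ztop 0.1096608457714111 mid [ 0.5825 -0.2918] mean [ 0.5825 -0.2915  0.1076] ext [0.0242 0.0261] allmean [ 0.5812 -0.29    0.1054]
top pink 180 ztop 0.1014583456407105 mid [ 0.4928 -0.0286] mean [ 0.4926 -0.0287  0.0996] ext [0.026  0.0252] allmean [ 0.4907 -0.0285  0.0938]
top purple 314 ztop 0.10164960406339751 mid [ 0.4315 -0.1436] mean [ 0.4322 -0.1439  0.0996] ext [0.0284 0.1017] allmean [ 0.4312 -0.1446  0.095 ]
holder (0.5690552592277527, 0.12353895604610443) 0.03238848224282265 [0.5714 0.1252 0.0481] 284
rack ((0.5567435026168823, -0.20795471966266632), (0.0704486295580864, 0.25230082869529724), 16.84004783630371) 0.04167960850124074
side red 223 ztop 0.1096651297923268 mid [ 0.5321 -0.1229] mean [ 0.5314 -0.1252  0.1082] ext [0.0233 0.0235] allmean [ 0.5303 -0.1282  0.102 ]
side yellow 285 ztop 0.10975007569585853 mid [ 0.5505 -0.1793] mean [ 0.5496 -0.1818  0.1083] ext [0.0244 0.0273] allmean [ 0.5484 -0.1849  0.1026]
side blue 306 ztop 0.1098598358390268 mid [ 0.5848 -0.2929] mean [ 0.5841 -0.2943  0.1087] ext [0.0247 0.0264] allmean [ 0.5839 -0.2966  0.106 ]
top flux_vial_mid 0.7 [350.2, 246.0]
top flux_vial_mid 0.54 [312.0, 217.6]
top flux_vial_mid 0.48 [389.1, 249.1]
top flux_vial_mid 0.38 [384.0, 189.5]
top holder_mouth 0.88 [238.9, 189.8]
side flux_vial_mid 0.93 [350.8, 220.1]
side flux_vial_mid 0.89 [294.6, 223.2]
side flux_vial_mid 0.78 [316.2, 209.2]
side flux_vial_mid 0.73 [340.7, 185.1]
side flux_vial_mid 0.65 [299.3, 260.7]
side holder_mouth 0.66 [339.6, 186.1]
```

```bash
cat >> h.py <<'E'
from scipy.spatial.transform import Rotation as R
np.set_printoptions(precision=4,suppress=True)
def go(x,y,z,yaw=17.0):
    s=get_state(); r=R.from_quat(s['ee_rot']); a=np.radians(yaw)
    Y=np.array([np.cos(a),np.sin(a),0]);Z=np.array([0,0,-1.]);t=R.from_matrix(np.stack([np.cross(Y,Z),Y,Z],1))
    print('t',s['clock'],'pos',s['eef_pos'],'shift',r.inv().apply(np.array([x,y,z])-s['eef_pos']),'turn',(r.inv()*t).as_rotvec(),'F',s['contact_force'],s['grip_width'],s['grasp_force'],'q',s['q'])
E
python3 - <<'E'
from h import *
d=np.load('sided.npy');W=cloud('side',d);m=np.zeros(d.shape,bool);m[160:205,315:360]=1
q=W[m&(W[...,2]>.045)&(W[...,2]<.056)]; print('holder side',cv2.minEnclosingCircle(q[:,:2].astype('f4')),q[:,2].max())
go(.531,-.122,.205)
E
```

```text
holder side ((0.5716018676757812, 0.12382720410823822), 0.03299618139863014) 0.05255153589218603
t 0.5 pos [ 0.1988 -0.6189  0.2054] shift [ 0.4682 -0.3715  0.0004] turn [-0.     -0.0001 -1.5567] F [ 0.4466  0.0365 -0.6129] 0.0942740060071574 0.0 q [-1.4341  0.2451  1.5578  0.      1.3387 -0.1741]
```

carry_out(
  increments=[
    [[0.468,-0.371,0],[0,0,-1.557],0.07],
    [[0.468,-0.371,0],[0,0,-1.557],0.07],
    [[0.468,-0.371,0],[0,0,-1.557],0.07],
    [[0.468,-0.371,0],[0,0,-1.557],0.07],
    [[0.468,-0.371,0],[0,0,-1.557],0.07],
  ],
)

```text
clock: 1.0
eef_pos: [0.3386, -0.4094, 0.2057]
ee_rot: [0.861, 0.508, 0.0, 0.0]
contact_force: [1.2, -0.1, -1.0]
grip_width: 0.0702
grasp_force: 0.0
```

```bash
python3 -c "
from h import *
go(.531,-.122,.205)"
```

```text
t 1.0 pos [ 0.3386 -0.4094  0.2057] shift [0.3446 0.0296 0.0006] turn [ 0.0004  0.0004 -0.801 ] F [ 1.1798 -0.0879 -1.0263] 0.07023109089401686 0.0 q [-1.0934 -0.0351  1.8606  0.0002  1.3156 -0.5891]
```

carry_out(
  increments=[
    [[0.345,0.03,0],[0,0,-0.801],0.07],
    [[0.345,0.03,0],[0,0,-0.801],0.07],
    [[0.345,0.03,0],[0,0,-0.801],0.07],
    [[0.345,0.03,0],[0,0,-0.801],0.07],
    [[0.345,0.03,0],[0,0,-0.801],0.07],
  ],
)

```text
clock: 1.5
eef_pos: [0.4792, -0.2025, 0.2059]
ee_rot: [0.615, 0.789, 0.0, 0.001]
contact_force: [0.7, -1.6, -0.0]
grip_width: 0.0701
grasp_force: 0.0
```

```bash
python3 -c "
from h import *
go(.531,-.122,.205)"
```

```text
t 1.5 pos [ 0.4792 -0.2025  0.2059] shift [0.0655 0.0698 0.0009] turn [ 0.0007  0.0008 -0.0507] F [ 0.725  -1.6312 -0.04  ] 0.0701212884695882 0.0 q [-0.618  -0.0631  1.887  -0.      1.3166 -0.864 ]
```

carry_out(
  increments=[
    [[0.0655,0.07,0.0],[0,0,-0.05],0.07],
    [[0.0655,0.07,0.0],[0,0,-0.05],0.07],
    [[0.0655,0.07,0.0],[0,0,-0.05],0.07],
    [[0.0655,0.07,0.03],[0,0,-0.05],0.07],
    [[0.0655,0.07,0.06],[0,0,-0.05],0.07],
  ],
)

```text
clock: 2.0
eef_pos: [0.5316, -0.1245, 0.1459]
ee_rot: [0.597, 0.802, 0.0, 0.002]
contact_force: [-0.7, -0.2, -0.3]
grip_width: 0.0699
grasp_force: 0.0
```

```bash
python3 - <<'E'
from h import *
go(.531,-.122,.066)
p,d=snapshot('side'); cv2.imwrite('pics/side1.png',cv2.resize(p[120:300,240:480,::-1],None,fx=3,fy=3))
E
```

```text
t 2.0 pos [ 0.5316 -0.1245  0.1459] shift [ 0.0028 -0.      0.0799] turn [ 0.0022  0.0024 -0.0061] F [-0.6723 -0.2361 -0.3166] 0.06989985016300977 0.0 q [-0.4376  0.0631  1.8759 -0.0003  1.1994 -0.7281]
```

View pics/side1.png

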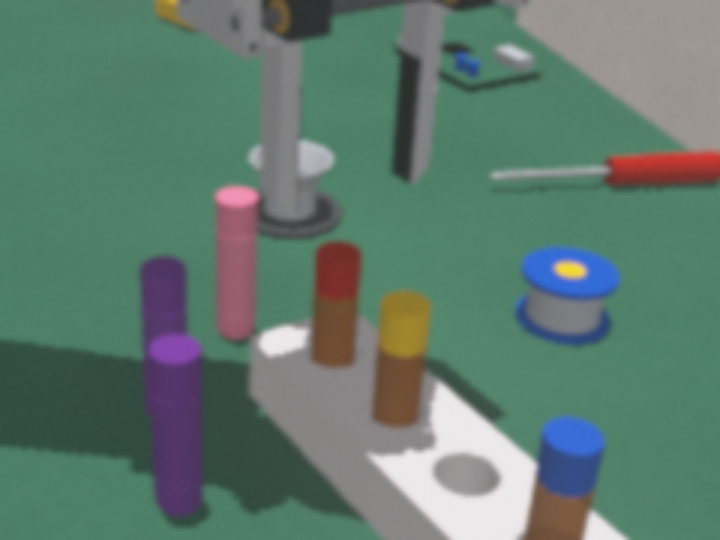

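The fingers, with tips near (285,215) and (408,175) in the crop, straddle the red cap at (338,250) from above. Nothing blocks the descent.

carry_out(
  increments=[
    [[0.0015,0,0.02],[0,0,-0.006],0.07],
    [[0.0015,0,0.04],[0,0,-0.006],0.07],
    [[0.0015,0,0.06],[0,0,-0.006],0.07],
    [[0.0015,0,0.079],[0,0,-0.006],0.07],
    [[0.0015,0,0.079],[0,0,-0.006],0.07],
  ],
)

```text
clock: 2.55
eef_pos: [0.5282, -0.1225, 0.0644]
ee_rot: [0.595, 0.803, -0.001, -0.003]
contact_force: [-0.5, 0.3, 0.2]
grip_width: 0.0696
grasp_force: 0.0
```

```bash
python3 - <<'E'
from h import *
go(.531,-.122,.066)
p,d=snapshot('top');W=cloud('top',d);m=mask(p,'red');m[:,:335]=0;m[:,375:]=0;m[:175]=0;m[225:]=0
q=W[m&(W[...,2]>.09)];print(len(q),q.mean(0) if len(q) else 0)
go(.531,-.122,.066)
E
```

```text
t 2.55 pos [ 0.5282 -0.1225  0.0644] shift [-0.0004  0.0028 -0.0016] turn [-0.004  -0.0033 -0.0016] F [-0.4689  0.2714  0.1984] 0.06956287044112351 0.0 q [-0.4369  0.1746  1.9214 -0.0002  1.0508 -0.7318]
0 0
t 2.6 pos [ 0.5294 -0.1229  0.066 ] shift [0.0004 0.0018 0.    ] turn [-0.0018 -0.0014 -0.0015] F [0.4494 0.1194 1.0398] 0.06984049494733105 0.0 q [-0.4367  0.1731  1.9197 -0.0001  1.0512 -0.7318]
```

carry_out(
  increments=[
    [[0.0,0.001,0.0],[0,0,0],0.04],
    [[0,0.001,0.0],[0,0,0],0.02],
    [[0,0.001,0],[0,0,0],0.015],
    [[0,0.001,0],[0,0,0],0.015],
    [[0,0.001,0],[0,0,0],0.015],
  ],
)

```text
clock: 3.1
eef_pos: [0.5314, -0.1224, 0.0668]
ee_rot: [0.595, 0.804, 0.0, 0.0]
contact_force: [0.2, -0.4, -0.0]
grip_width: 0.0334
grasp_force: 0.0
```

```bash
python3 - <<'E'
from h import *
go(.531,-.122,.066)
E
```

```text
t 3.1 pos [ 0.5314 -0.1224  0.0668] shift [ 0.0005 -0.0003  0.0008] turn [ 0.0004  0.0004 -0.0007] F [ 0.2159 -0.4039 -0.0445] 0.03343826407422831 0.0 q [-0.4343  0.1742  1.9167  0.      1.0502 -0.7304]
```

carry_out(
  increments=[
    [[0,0,0],[0,0,0],0.015],
    [[0,0,0],[0,0,0],0.015],
    [[0,0,0],[0,0,0],0.015],
    [[0,0,0],[0,0,0],0.015],
  ],
)

```text
clock: 3.5
eef_pos: [0.5314, -0.1223, 0.0666]
ee_rot: [0.595, 0.804, 0.0, 0.0]
contact_force: [0.3, -0.4, 0.7]
grip_width: 0.0255
grasp_force: 30.0
```

carry_out(
  increments=[
    [[0,0,-0.01],[0,0,0],0.015],
    [[0,0,-0.03],[0,0,0],0.015],
    [[0,0,-0.055],[0,0,0],0.015],
    [[0,0,-0.08],[0,0,0],0.015],
    [[0,0,-0.105],[0,0,0],0.015],
  ],
)

```text
clock: 4.0
eef_pos: [0.5311, -0.1222, 0.173]
ee_rot: [0.595, 0.804, -0.0, 0.0]
contact_force: [0.4, 0.5, -1.2]
grip_width: 0.0256
grasp_force: 30.0
```

```bash
python3 - <<'E'
from h import *
go(.570,.1237,.172)
p,d=snapshot('side'); cv2.imwrite('pics/side2.png',cv2.resize(p[100:300,240:480,::-1],None,fx=3,fy=3))
E
```

```text
t 4.0 pos [ 0.5311 -0.1222  0.173 ] shift [0.2239 0.1089 0.0009] turn [ 0.0001  0.0002 -0.0007] F [ 0.3834  0.4966 -1.2313] 0.025616899570384162 29.996900260448456 q [-0.4343  0.0317  1.8558 -0.0001  1.2538 -0.7303]
```

View pics/side2.png

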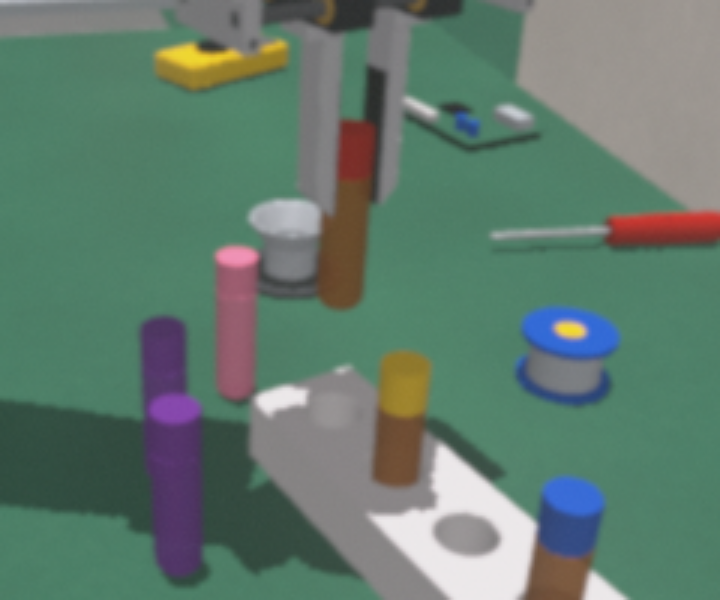

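The vial is held between the fingers (red cap at crop (357,150), foot at (341,300)). The rack well is empty, and yellow and blue are undisturbed.

carry_out(
  increments=[
    [[0.02,0.01,0],[0,0,0],0.015],
    [[0.055,0.027,0],[0,0,0],0.015],
    [[0.095,0.046,0],[0,0,0],0.015],
    [[0.135,0.066,0],[0,0,0],0.015],
    [[0.175,0.085,0],[0,0,0],0.015],
  ],
)

```text
clock: 4.55
eef_pos: [0.5614, 0.0716, 0.1712]
ee_rot: [0.595, 0.804, -0.0, -0.0]
contact_force: [0.8, -0.2, -0.1]
grip_width: 0.0256
grasp_force: 30.0
```

```bash
python3 - <<'E'
from h import *
go(.570,.1237,.172)
E
```

```text
t 4.55 pos [0.5614 0.0716 0.1712] shift [ 0.0474  0.0234 -0.0008] turn [-0.     0.    -0.001] F [ 0.8315 -0.2029 -0.0515] 0.025572853800927317 29.99554932117462 q [-0.0735  0.0834  1.8051 -0.      1.2531 -0.3692]
```

carry_out(
  increments=[
    [[0.025,0.013,0],[0,0,0],0.015],
    [[0.04,0.02,0],[0,0,0],0.015],
    [[0.048,0.0238,0],[0,0,0],0.015],
    [[0.048,0.0238,0],[0,0,0],0.015],
    [[0.048,0.0238,0],[0,0,0],0.015],
  ],
)

```text
clock: 5.05
eef_pos: [0.5702, 0.1218, 0.1713]
ee_rot: [0.595, 0.803, -0.0, 0.0]
contact_force: [-0.6, -0.2, -0.3]
grip_width: 0.0255
grasp_force: 30.0
```

```bash
python3 - <<'E'
from h import *
go(.570,.1237,.172)
for n in ('side','top'):
    p,d=snapshot(n);W=cloud(n,d);np.save(n+'2.npy',d)
    h=cv2.cvtColor(p,cv2.COLOR_RGB2HSV)
    g=(np.hypot(W[...,0]-.57,W[...,1]-.1237)<.045)
    v=g&(h[...,1]>110)&((h[...,0]<20)|(h[...,0]>172))&(W[...,2]>.1)&(W[...,2]<.215)
    print(n,v.sum())
    for lo in np.arange(.105,.215,.012):
        q=W[v&(W[...,2]>=lo)&(W[...,2]<lo+.012)]
        if len(q)>5: print(lo.round(3),len(q),q.mean(0),np.ptp(q,axis=0))
    b=p[90:270,230:450] if n=='side' else p[100:280,130:350]
    cv2.imwrite(f'pics/{n}3.png',cv2.resize(b[:,:,::-1],None,fx=3,fy=3))
E
```

```text
t 5.05 pos [0.5702 0.1218 0.1713] shift [ 0.0019  0.0003 -0.0007] turn [-0.0004  0.0003 -0.0016] F [-0.6111 -0.2132 -0.255 ] 0.02545804694117433 29.996766597032547 q [ 0.0162  0.1235  1.7615 -0.0004  1.2569 -0.2787]
side 396
0.117 39 [0.5689 0.1124 0.1238] [0.0173 0.0101 0.0101]
0.129 49 [0.5688 0.1126 0.135 ] [0.0173 0.0097 0.0116]
0.141 46 [0.5683 0.1124 0.1471] [0.017  0.0098 0.0106]
0.153 56 [0.5689 0.1126 0.1592] [0.0191 0.0141 0.0116]
0.165 42 [0.5706 0.1117 0.1707] [0.0207 0.0079 0.0115]
0.177 42 [0.573  0.1114 0.1829] [0.0183 0.0085 0.011 ]
0.189 50 [0.5732 0.1116 0.195 ] [0.019  0.0089 0.0116]
0.201 50 [0.5728 0.1116 0.2068] [0.0192 0.0089 0.0114]
0.213 22 [0.5747 0.1184 0.2138] [0.019  0.0191 0.0011]
top 0
```

View pics/side3.png

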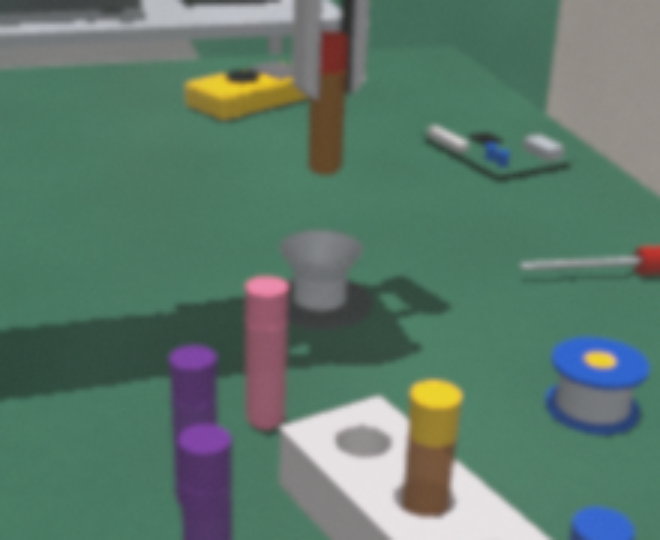

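The vial hangs upright (crop (326,100–170)), right above the holder at (320,250). I'll lower it.

carry_out(
  increments=[
    [[0.0015,0,0.015],[0,0,0],0.015],
    [[0.0015,0,0.03],[0,0,0],0.015],
    [[0.0015,0,0.045],[0,0,0],0.015],
    [[0.0015,0,0.055],[0,0,0],0.015],
    [[0.0015,0,0.06],[0,0,0],0.015],
  ],
)

```text
clock: 5.65
eef_pos: [0.5687, 0.1241, 0.1092]
ee_rot: [0.595, 0.804, -0.001, -0.001]
contact_force: [-0.4, -0.7, -1.0]
grip_width: 0.0258
grasp_force: 30.0
```

```bash
python3 - <<'E'
from h import *
snapshot('side')
go(.5705,.1237,.067)
E
```

```text
t 5.7 pos [0.5687 0.1241 0.1092] shift [-0.0009  0.0017  0.0422] turn [-0.003  -0.0009 -0.0008] F [-0.8076 -0.122  -1.1179] 0.02532446355084605 29.996588230133057 q [ 0.0202  0.1961  1.8021  0.      1.1465 -0.2757]
```

carry_out(
  increments=[
    [[-0.0005,0.0015,0.005],[0,0,0],0.015],
    [[-0.0005,0.0015,0.01],[0,0,0],0.015],
    [[-0.0005,0.0015,0.015],[0,0,0],0.015],
    [[-0.0005,0.0015,0.02],[0,0,0],0.015],
    [[-0.0005,0.0015,0.024],[0,0,0],0.015],
  ],
)

```text
clock: 6.2
eef_pos: [0.5713, 0.1241, 0.087]
ee_rot: [0.595, 0.804, -0.0, -0.0]
contact_force: [0.5, 0.0, -0.4]
grip_width: 0.0253
grasp_force: 30.0
```

```bash
python3 - <<'E'
from h import *
p,d=snapshot('side')
cv2.imwrite('pics/side4.png',cv2.resize(p[110:210,280:400,::-1],None,fx=5,fy=5))
go(.5705,.1237,.067)
E
```

```text
t 6.25 pos [0.5708 0.1241 0.0863] shift [-0.0003 -0.0004  0.0193] turn [-0.0013 -0.0004 -0.0007] F [-0.8138  0.1398  0.1971] 0.02594050867822638 29.996632933616638 q [ 0.0201  0.2305  1.8086  0.      1.1038 -0.2759]
```

View pics/side4.png

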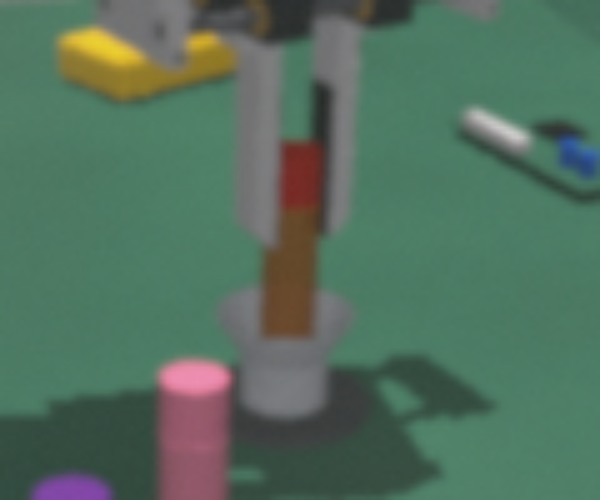

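The vial (crop (290,270)) is centred in the cup mouth (286,300), there's no contact force, and its foot is at the top of the bore. I'll lower it slowly.

carry_out(
  increments=[
    [[0,0,0.004],[0,0,0],0.015],
    [[0,0,0.008],[0,0,0],0.015],
    [[0,0,0.012],[0,0,0],0.015],
    [[0,0,0.015],[0,0,0],0.015],
    [[0,0,0.017],[0,0,0],0.015],
  ],
)

```text
clock: 6.75
eef_pos: [0.5713, 0.1241, 0.0701]
ee_rot: [0.595, 0.804, -0.0, -0.0]
contact_force: [0.1, 0.0, 0.2]
grip_width: 0.0255
grasp_force: 30.0
```

```bash
python3 - <<'E'
from h import *
snapshot('side')
go(.5705,.1237,.0666)
E
```

```text
t 6.8 pos [0.5711 0.1241 0.0698] shift [-0.0002 -0.0007  0.0032] turn [-0.0007 -0.0002 -0.0007] F [-0.6962 -0.0583 -0.583 ] 0.025830334638594514 29.996982291340828 q [ 0.0201  0.2544  1.8145 -0.      1.0734 -0.2759]
```

carry_out(
  increments=[
    [[0,0,0.001],[0,0,0],0.015],
    [[0,0,0.002],[0,0,0],0.015],
    [[0,0,0.0028],[0,0,0],0.015],
    [[0,0,0.0028],[0,0,0],0.015],
  ],
)

```text
clock: 7.2
eef_pos: [0.5714, 0.1241, 0.0676]
ee_rot: [0.595, 0.804, 0.0, -0.0]
contact_force: [-0.3, -0.2, -0.7]
grip_width: 0.0253
grasp_force: 30.0
```

carry_out(
  increments=[
    [[0,0,0.0005],[0,0,0],0.015],
    [[0,0,0.001],[0,0,0],0.015],
    [[0,0,0.001],[0,0,0],0.015],
  ],
)

```text
clock: 7.5
eef_pos: [0.5714, 0.1241, 0.0667]
ee_rot: [0.595, 0.804, 0.0, 0.0]
contact_force: [-0.5, 0.6, -1.1]
grip_width: 0.0257
grasp_force: 30.0
```

carry_out(
  increments=[
    [[0,0,0.0003],[0,0,0],0.015],
    [[0,0,0.0006],[0,0,0],0.015],
    [[0,0,0.0006],[0,0,0],0.015],
  ],
)

```text
clock: 7.8
eef_pos: [0.5715, 0.1241, 0.0666]
ee_rot: [0.595, 0.804, -0.0, 0.0]
contact_force: [-2.3, -0.2, 4.6]
grip_width: 0.0254
grasp_force: 30.0
```

Force of 4.6 N upward at the expected height means it's on the floor. I'll release.

carry_out(
  increments=[
    [[0,0,0],[0,0,0],0.03],
    [[0,0,0],[0,0,0],0.04],
    [[0,0,0],[0,0,0],0.06],
    [[0,0,0],[0,0,0],0.06],
    [[0,0,0],[0,0,0],0.06],
  ],
)

```text
clock: 8.3
eef_pos: [0.5714, 0.1241, 0.0659]
ee_rot: [0.595, 0.804, -0.0, -0.0]
contact_force: [-0.1, 0.2, -0.1]
grip_width: 0.0578
grasp_force: 0.0
```

carry_out(
  increments=[
    [[0,0,0],[0,0,0],0.06],
    [[0,0,-0.015],[0,0,0],0.06],
    [[0,0,-0.035],[0,0,0],0.06],
    [[0,0,-0.06],[0,0,0],0.06],
    [[0,0,-0.09],[0,0,0],0.06],
  ],
)

```text
clock: 8.8
eef_pos: [0.571, 0.1241, 0.1574]
ee_rot: [0.595, 0.804, -0.0, -0.0]
contact_force: [0.3, 0.2, -0.2]
grip_width: 0.06
grasp_force: 0.0
```

```bash
python3 - <<'E'
from h import *
go(.5705,.1237,.2)
p,d=snapshot('side');W=cloud('side',d)
h=cv2.cvtColor(p,cv2.COLOR_RGB2HSV)
v=(np.hypot(W[...,0]-.57,W[...,1]-.1237)<.045)&(h[...,1]>110)&((h[...,0]<20)|(h[...,0]>172))&(W[...,2]>.03)
for lo in np.arange(.045,.12,.012):
    q=W[v&(W[...,2]>=lo)&(W[...,2]<lo+.012)]
    if len(q)>5: print(lo.round(3),len(q),q.mean(0),q[:,2].max())
cv2.imwrite('pics/side5.png',cv2.resize(p[110:320,280:460,::-1],None,fx=2.8,fy=2.8))
E
```

```text
t 8.8 pos [0.571  0.1241 0.1574] shift [-0.0003 -0.0006 -0.0426] turn [-0.0007 -0.0002 -0.0007] F [ 0.2623  0.1807 -0.1639] 0.05997159845876026 0.0 q [ 0.0201  0.1415  1.7684  0.      1.2323 -0.2759]
0.045 42 [0.5701 0.1146 0.0509] 0.05653776995909593
0.057 42 [0.5701 0.1149 0.0631] 0.06863712508926184
0.069 39 [0.5703 0.1146 0.0751] 0.0808615289658276
0.081 48 [0.5703 0.1152 0.087 ] 0.09285284835708713
0.093 52 [0.5697 0.115  0.0991] 0.10475970923749178
0.105 40 [0.5715 0.1196 0.1088] 0.11048789172427032
```

View pics/side5.png

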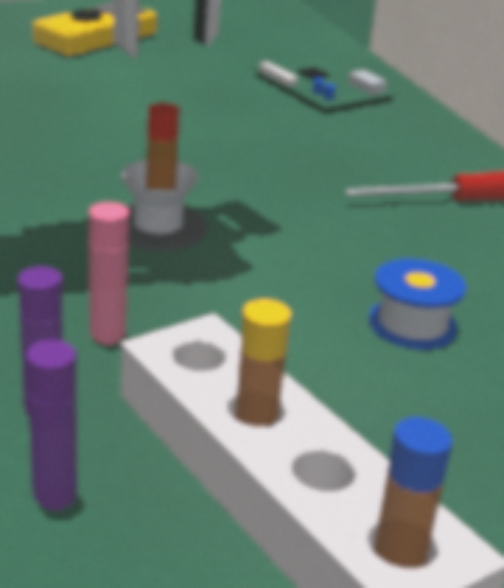

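The red-capped vial stands upright in the holder at (162,145), its top reading the same height as in the rack. Blue and yellow are in place, and the gripper is clear.

```bash
python3 -c "
from cell import *
print(sign_off())"
```

```text
the job is handed in; nothing more can be done
None
```

The red-capped vial is standing upright on the floor of the metal holder, released, with the blue-capped and yellow-capped vials still in the rack; I handed the job in at about 9 s on the robot's clock, and no verdict came back.

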